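Stow the microscope's tight eyepiece in its case

TASK

Take the right-hand eyepiece out of the stereo microscope: it sits friction-tight in its sloping tube, so twist it back and forth while drawing it straight out along the tube, without dragging or tipping the microscope. Stand it barrel-down, fully seated, in the empty well of the open eyepiece case, then close the case's lid fully; leave the cleaner bottle and the brush where they are.

Things in the scene. Friction and masses are not known exactly. Their poses are not given: they have to be found in the camera images.
- eyepiece_head (a point): Centre of the head of the right-hand eyepiece (robot's right), the only one that comes out. Black head 38 mm across, 40 mm long; below it a metal barrel 30 mm across, 26 mm long; 0.12 kg. The point is on the axis, 20 mm above the flange where head meets barrel. z runs along the eyepiece from barrel to eyecup; in the tube it leans 35 degrees from vertical, up and towards the robot.
- tube_rim (a point): Rim centre of the right viewing tube (43 mm across), on which the eyepiece's flange rests; z points out along the tube. Spring leaves inside grip the barrel, which is free once 26 mm out. Friction, about 36 N, opposes the sliding direction: while the barrel's skin turns about 3 times faster than it is drawn out, the pull is only about 11 N. Turning takes 0.5 N m and has no stops.
- microscope_base (a point): Centre of the base (200 x 170 x 24 mm) of the white stereo microscope, 12 mm above the bench; eyepieces on its -x side, towards the robot. 2.4 kg, stands loose: a pull of more than about 13 N along the tube starts to drag or lift it. Its tubes stand side by side, 72 mm apart; the left eyepiece looks the same but is clamped and stays.
- empty_well (a point): Mouth centre of the empty round well in the dark foam of the eyepiece case, level with the foam's top, 46 mm above the bench; 35 mm across, 32 mm deep; z up, x and y as the case's. Fully seated, the eyepiece's flange lies on the foam, its head centre 20 mm above this point. The other well, 80 mm away towards -y, holds a like spare eyepiece (fixed).
- case_hinge (a point): Middle of the lid's hinge line, at the back upper edge of the grey case, 46 mm above the bench. The hinge line is along this point's y; the case extends 120 mm from it towards -x (the robot's side), 170 mm wide, fixed to the bench. The empty well is 64 mm in front of the hinge line.
- lid_edge (a point): Middle of the edge between the lid's outer top face and its front: in the lid's frame 120 mm in front of the hinge line and 50 mm above it (closed: 96 mm above the bench). The lid is a grey shell 120 x 170 x 50 mm, open below.
- case_lid (a joint): Opening angle of the case's lid, rad: 0 closed, 1.6 to 1.85 at the start (just past upright, leaning away from the robot). Stiff hinge (0.12 N m): it stays where it is left and must be pushed down all the way; 2 to 5 N at its front edge are enough.
- cleaner_bottle: White dropper bottle with a pointed red cap, 55 mm across, 122 mm tall, loose; origin at the centre of its underside. A bystander.
- esd_brush: Small brush with a wooden handle, 140 mm long (along its y), 7 mm thick, loose; origin at the centre of its underside. A bystander.
Mind the look-alikes: they are no part of the job. Of the things that look like the part that bears empty_well, the larger one is meant.

How it is judged:
On the way, in this order (a step that is already met when the one before it is completed fails the run):
1. the eyepiece is drawn out of its tube (z of eyepiece_head in the frame of tube_rim above 0.048 m), for 0.1 s.
2. the eyepiece stands seated in the empty well, the lid still open (horizontal distance between eyepiece_head and empty_well below 0.006 m and z of eyepiece_head in the frame of empty_well between 0.016 and 0.0235 m and angle between eyepiece_head's own z axis and vertical below 0.09 rad and value of joint case_lid above 0.8 rad), for 0.2 s.
At the end, for the whole second after the job is handed in: The eyepiece stands upright (within 5 degrees) in the case's empty well, its axis within 6 mm of the well's and its flange down on the foam (within 3.5 mm), and the lid is closed to within 0.05 rad (horizontal distance between eyepiece_head and empty_well below 0.006 m and z of eyepiece_head in the frame of empty_well between 0.016 and 0.0235 m and angle between eyepiece_head's own z axis and vertical below 0.09 rad and value of joint case_lid below 0.05 rad and velocity of joint case_lid below 0.05 rad/s); the robot touches nothing.
It fails at once if the microscope is dragged more than 15 mm or tipped more than 4 degrees (distance of microscope_base from where it was at the start of the episode above 0.015 m or angle between microscope_base's own z axis and vertical above 0.07 rad).
It fails at once if the cleaner bottle is moved more than 30 mm or tipped (distance of cleaner_bottle from where it was at the start of the episode above 0.03 m or angle between cleaner_bottle's own z axis and vertical above 0.3 rad).
It fails at once if the brush is moved more than 30 mm (distance of esd_brush from where it was at the start of the episode above 0.03 m).
It also fails if it takes over 72 s, if anything falls off the work surface, if the arm or the gripper's body presses on something with over 40 N, if the wrist force passes 120 N, or if a joint passes its speed limit or range.

ROBOT

A 7-joint arm with a two-finger parallel gripper is mounted at the origin on a cart in front of the work surface, level with it; the furniture and walls round the work are solid. World frame = base frame: x ahead of the robot, y to its left, z up, the work surface at z = 0. Lengths are in m, angles in rad, forces in N, time in s.
With the tool pointing down it reaches from about 0.425 to 0.925 m from the base axis. Payload 6.8 kg.
Tool frame: the origin (TCP) lies on the centre line of the jaws, within the pads' length; the fingertips stand 14 mm ahead of it and the grasp point (between the pads) lies 5 mm behind it (r.nose_length is the distance from the TCP to the fingertips, in m); z points along the fingers, y is the direction in which the jaws open and shut (so a half turn about z gives the same grasp; the last joint's range is limited). The gripper opens to 85 mm and grips with 20 to 120 N. Pads are 22 mm wide; open, the fingers measure 114 mm over their backs; the gripper's body (76 mm by 85 mm) begins 54 mm behind the grasp point. The pads swing forward as they close: fully open they stand 13 mm farther back than shut.
Start: joints at [-1.218, 0.477, 0.022, 1.555, -0.011, 1.109, -0.083], TCP at [0.3, 0.605, 0.245] pointing down, gripper open.
Joint ranges: [-2.96, 2.96], [-0.34, 2.1], [-1.41, 1.46], [0.24, 2.44], [-1.37, 4.51], [0.17, 1.92], [-2.96, 2.96]. Speed limits (rad/s): [2.39, 2.39, 3.14, 3.14, 3.14, 3.14, 3.14].

INTERFACE

Orientations are given as a rotation vector (axis times angle).
In Python, from bench import r, imaging, look_for, outline_of gives the robot as it stands. The module is installed in compiled form; this text tells all that it offers.
- The arm moves only by the tool carry_out, never from a script. Its arguments are lists of equal length, an entry for each row: "offset": the shift along the tool's x, y, z as a fraction of full scale, a list of three; "turn": the turn, a rotation vector about the tool's x, y, z as a fraction of full scale, a list of three. A call has 1 to 8 rows; each row is the pose to reach, as a shift and turn from the pose commanded when the call began, along the tool's axes at that moment; what a row does not reach only later rows make up. Full scale, the value 1, is 0.5 m for a shift and 1.5 rad for a turn. A row lasts 1/10 s, in which the tool goes at most 50 mm and 8.59 degrees, less where a joint would pass 70% of its speed; a pose out of reach is approached as far as the arm can. A call with a number of a shift or a turn outside -1 to 1 is refused whole. A call with a gripper value outside its range is refused whole. "hand" is the closure, from 0 (fully open) to 1 (shut), set as the call begins (left out, the last holds). The fingers move at their own pace and stop on an object; "force" is the grip in N (left out, the last holds). Time passes only in rows, so rows that repeat a pose let the fingers close. It gives the time, the measured TCP pose, the force and the opening at its end, in the units of the state.
- r.get_obs(): the state, without advancing time (a new reading comes with each control period).
- imaging.grab_frame(name): name is "scene" or "side" or "wrist"; returns a dict with "pixels" (420x560x3 uint8, red, green, blue), "fx", "fy", "cx", "cy" (pixels), "k1" (the pictures are not rectified: a ray, as slopes to the right and down, at radius r is drawn at 1 + k1 r^2 times it, then the intrinsics apply), "R" (3x3) and "t" (3): a world point X has camera coordinates R X + t. Camera axes: x right, y down, z forward; pixel columns grow to the right and rows downward; lengths in m; the calibration is good to about 2 mm. A picture is of the moment at which its call begins. There is no depth.
- r.hand_in(): hands the job in, once; it reports no verdict.
Trained networks look in the newest picture that a camera, given by its name, has taken for a name from the list of things; names that differ only in an ending like _2 or _b are one class to them, and where a whole thing is asked for, a point or a joint stands for the part that bears it (a point fixed in the world has none). Each returns a list of dicts, best first, with "score" (0 to 1); they miss things now and then, are a little off and sometimes report something else, mostly with a low value. They report only what shows in the picture. A call takes as long as a camera call. They do not tell look-alikes from the thing itself.
- look_for(query, camera): "xyz" ([x, y, z] in m, in the coordinates of the camera as it stood for that picture, good to about 4 mm: the middle of the surface that is visible of it).
- outline_of(query, camera): "region" (420x560 bool, what is visible of it).
The state is a dict: "clock": time; "joints": joint angles; "qvel": joint speeds; "tau": joint torques, N m; "tcp_pos": TCP position; "orientation": TCP orientation; "contact_force": force on the tool from outside, world axes, zero at the start; "moment": the same for the moment, N m; "grip_width": finger opening in m.
Only numpy, scipy, OpenCV 4.12 (cv2) and the standard library are available. Lean on these libraries where they do the work, as an engineer would, in place of code of your own. Each camera call takes 0.05 s, during which the arm holds its last target. There are 200 camera calls.

## Working session

There is one attempt and no reset: what is moved stays moved. The work goes in short steps, Python scripts to look and compute and a tool call to move; the robot and the scene stay as the last step left them, time stands still between calls to the robot, and variables do not carry over. Pictures are saved under pics/ and viewed, about 8 in all and at most 12, crops included, and the job is handed in when it is done.

Besides the shell and the picture viewer there is one more tool, called after "Request:" as a command line: name --argument value ..., lists and objects as JSON in quotes. carry_out: Moves the arm, as the interface text tells. Shift numbers are shares of 0.5 m and turn numbers shares of 1.5 rad, none past 1 either way. Its arguments: {"type":"object","properties":{"offset":{"type":"array","items":{"type":"array","items":{"type":"number","minimum":-1,"maximum":1}}},"turn":{"type":"array","items":{"type":"array","items":{"type":"number","minimum":-1,"maximum":1}}},"hand":{"type":"number"},"force":{"type":"number"}},"required":["offset","turn"]}

```bash
mkdir -p pics
cat > h.py <<'E'
import numpy as np, cv2
from scipy.spatial.transform import Rotation as Rn
from bench import r, imaging, look_for, outline_of
np.set_printoptions(precision=4,suppress=True)
def grab(n,save=None):
    f=imaging.grab_frame(n); f['R']=np.array(f['R']); f['t']=np.array(f['t'])
    if save: cv2.imwrite('pics/'+save,f['pixels'][:,:,::-1])
    return f
def proj(f,X):
    c=np.atleast_2d(X)@f['R'].T+f['t']; s=c[:,:2]/c[:,2:]
    s=s*(1+f['k1']*(s**2).sum(1,keepdims=True))
    return s*[f['fx'],f['fy']]+[f['cx'],f['cy']]
def world(f,c): return f['R'].T@(np.array(c)-f['t'])
def ray(f,uv):
    d=(np.array(uv,float)-[f['cx'],f['cy']])/[f['fx'],f['fy']]; s=d.copy()
    for _ in range(20): s=d/(1+f['k1']*(s@s))
    v=f['R'].T@np.array([s[0],s[1],1]); return -f['R'].T@f['t'], v/np.linalg.norm(v)
def tri(rays):
    A=sum(np.eye(3)-np.outer(d,d) for o,d in rays); b=sum((np.eye(3)-np.outer(d,d))@o for o,d in rays)
    return np.linalg.solve(A,b)
def atz(f,uv,z):
    o,d=ray(f,uv); return o+d*(z-o[2])/d[2]
def tcp():
    o=r.get_obs(); return np.array(o['tcp_pos']),Rn.from_rotvec(o['orientation'])
def move(P,R):
    p,q=tcp(); print('offset',q.inv().apply(np.array(P)-p)/0.5,'turn',(q.inv()*R).as_rotvec()/1.5)
E
python3 - <<'E'
from h import *
o=r.get_obs(); print(o['clock'],o['tcp_pos'],o['orientation'],o['contact_force'],r.nose_length)
ims=[]
for n in['scene','side']:
    f=grab(n,n+'0.png'); print(n,-f['R'].T@f['t'],f['R'][2],f['fx'])
    for q in['eyepiece_head','tube_rim','microscope_base','empty_well','case_hinge','lid_edge','cleaner_bottle','esd_brush']:
        for d in look_for(q,n)[:4]:
            w=world(f,d['xyz']); print(q,round(d['score'],2),w,proj(f,w)[0].round())
E
```

```text
0.0 [0.2999 0.6041 0.2443] [-0.7174 -3.0583  0.0029] [ 0.3535  0.2733 -0.4927] 0.014
scene [ 0.0563 -0.4274  0.9621] [ 0.5151  0.4192 -0.7476] 493.79782866886154
eyepiece_head 0.95 [0.5192 0.1197 0.2832] [220. 171.]
eyepiece_head 0.56 [0.4301 0.1876 0.0053] [187. 264.]
tube_rim 0.55 [0.5804 0.159  0.0307] [238. 224.]
microscope_base 0.91 [0.5779 0.1556 0.0334] [238. 225.]
empty_well 0.83 [ 0.5182 -0.2168  0.05  ] [352. 323.]
empty_well 0.63 [ 0.3637 -0.0142  0.0669] [228. 318.]
empty_well 0.55 [0.5173 0.1194 0.2843] [220. 171.]
case_hinge 0.78 [ 0.3642 -0.0137  0.0675] [228. 317.]
case_hinge 0.76 [ 0.5223 -0.2141  0.0467] [352. 322.]
lid_edge 0.69 [ 0.3621 -0.0066  0.0702] [224. 316.]
lid_edge 0.67 [ 0.5583 -0.207   0.0889] [361. 297.]
lid_edge 0.44 [0.4271 0.1849 0.0013] [187. 266.]
cleaner_bottle 0.56 [ 0.7555 -0.0982  0.0657] [367. 221.]
cleaner_bottle 0.36 [0.5799 0.1561 0.0323] [238. 225.]
esd_brush 0.57 [0.4282 0.1875 0.0048] [187. 265.]
side [ 0.3475 -0.9314  1.0761] [ 0.1686  0.7188 -0.6744] 514.299479951111
eyepiece_head 0.75 [0.5183 0.1225 0.2852] [257. 159.]
eyepiece_head 0.65 [ 0.7663 -0.1091  0.0638] [373. 263.]
tube_rim 0.78 [0.597  0.1519 0.0615] [286. 211.]
microscope_base 0.87 [0.5955 0.1514 0.0588] [286. 212.]
empty_well 0.86 [ 0.51   -0.2377  0.0438] [291. 328.]
empty_well 0.76 [ 0.3692 -0.0344  0.0673] [219. 271.]
case_hinge 0.91 [ 0.3711 -0.0361  0.0677] [220. 272.]
case_hinge 0.8 [ 0.51   -0.2358  0.0414] [291. 328.]
case_hinge 0.16 [0.4259 0.1919 0.0061] [228. 226.]
lid_edge 0.7 [ 0.5492 -0.2301  0.1599] [306. 292.]
lid_edge 0.58 [ 0.369  -0.0228  0.0641] [218. 269.]
cleaner_bottle 0.59 [ 0.7659 -0.1083  0.0644] [373. 262.]
esd_brush 0.7 [0.4268 0.1904 0.0037] [229. 227.]
```

View pics/scene0.png

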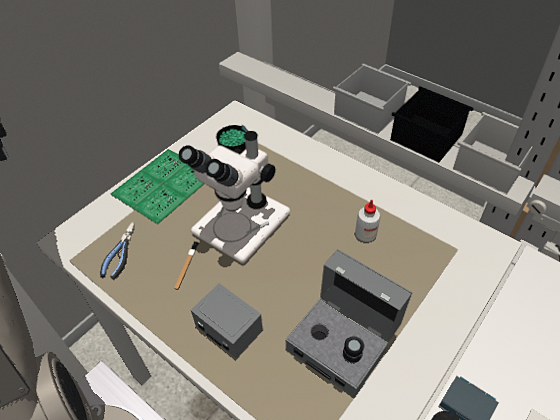

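View pics/side0.png

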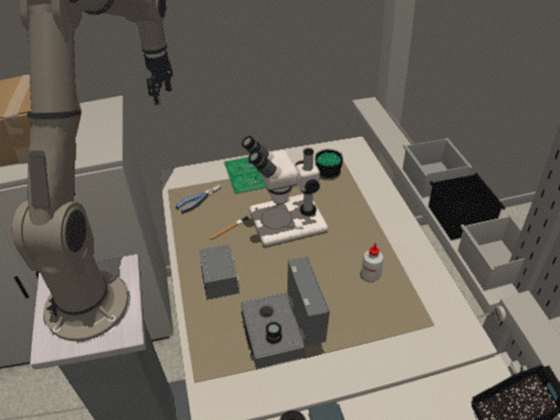

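Scene picture: right eyepiece at (220,171), left one (190,157); open case at (350,325) with empty well (320,331) and spare (353,347); bottle (368,222), brush (187,264). Look-alikes: left eyepiece (190,157), spare eyepiece (353,347), and the small closed box (228,318). I choose the right eyepiece (220,171) and the open case (350,325), and check both in one close crop mosaic.

Run:
```python
from h import *
a=cv2.imread('pics/scene0.png');b=cv2.imread('pics/side0.png')
def c(i,x,y,w,h,s=5): 
    return cv2.resize(i[y:y+h,x:x+w],(400,300),interpolation=cv2.INTER_CUBIC)
m=np.vstack([np.hstack([c(a,170,140,100,75),c(b,230,130,100,75)]),np.hstack([c(a,270,240,160,120),c(b,220,255,160,120)])])
cv2.imwrite('pics/mos.png',m)
```

```text
(no output)
```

View pics/mos.png

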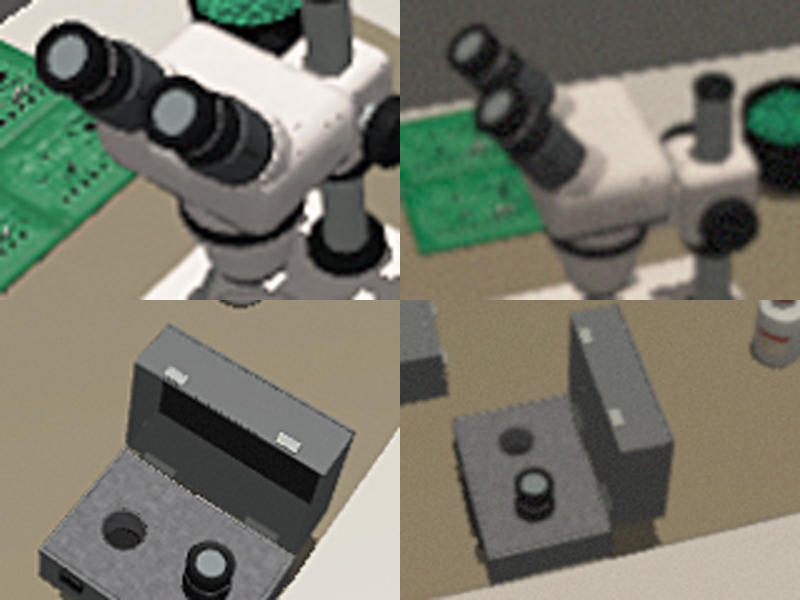

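Run:
```python
from h import *
a=grab('scene');b=grab('side')
R=tri([ray(a,(213.75,168.25)),ray(b,(255.75,157))]);L=tri([ray(a,(187,154.25)),ray(b,(248.5,142.5))])
W=tri([ray(a,(319.6,332)),ray(b,(266.4,311))]);S=tri([ray(a,(354,345.2)),ray(b,(274,328.6))])
d=L-R;yaw=np.arctan2(-d[0],d[1]);e=S-W
print('R',R,'L',L,np.linalg.norm(d),'scope yaw',yaw)
print('W',W,atz(a,(319.6,332),.046),atz(b,(266.4,311),.046),'S',S,e,'caseyaw',np.arctan2(e[0],-e[1]))
for y in (-.2,0,.2):print(y)
o=ray(a,(213.75,168.25))
c=Rn.from_rotvec([0,0,yaw]).apply
z=c([-np.sin(np.radians(35)),0,np.cos(np.radians(35))])
print('axis',z,'head centre',R-z*.02,proj(a,[R-z*.04,R-z*.1]),'pix of flange')
n='wrist';f=grab(n);print(-f['R'].T@f['t'],f['R'],f['fx'],tcp()[1].as_matrix())
```

```text
R [0.5165 0.1352 0.2841] L [0.5115 0.2066 0.2843] 0.07160602782187485 scope yaw 0.06940719379958155
W [ 0.4637 -0.1737  0.0447] [ 0.4626 -0.1744  0.046 ] [ 0.464  -0.1741  0.046 ] S [ 0.4661 -0.2523  0.0788] [ 0.0024 -0.0786  0.034 ] caseyaw 0.030755967839433806
-0.2
0
0.2
axis [-0.5722 -0.0398  0.8192] head centre [0.528  0.136  0.2677] [[222.8688 173.2041]
 [235.4    180.1653]] pix of flange
[0.2415 0.6348 0.3739] [[ 0.4442  0.8959  0.0001]
 [ 0.8644 -0.4286  0.2629]
 [ 0.2356 -0.1167 -0.9648]] 320.0546935050239 [[-0.8957  0.4447  0.    ]
 [ 0.4447  0.8957  0.    ]
 [ 0.      0.     -1.    ]]
```

```bash
cat >> h.py <<'E'
yaw=.069; C=Rn.from_rotvec([0,0,yaw]).apply; s35,c35=np.sin(np.radians(35)),np.cos(np.radians(35))
ax=C([-s35,0,c35]); H=np.array([.528,.136,.2677])
Rg=Rn.from_matrix(np.array([C([0,1,0]),C([c35,0,s35]),-ax]).T)
E
python3 -c "
from h import *
move(H+.12*ax,Rg); print(H+.12*ax)"
```

```text
offset [-0.7061 -0.7064 -0.2414] turn [-0.3693 -0.2117  0.6715]
[0.4593 0.1313 0.366 ]
```

Request:
carry_out --offset '[[-0.05,-0.05,-0.1],[-0.13,-0.13,-0.17],[-0.2,-0.2,-0.24],[-0.3,-0.3,-0.24],[-0.37,-0.37,-0.24],[-0.44,-0.44,-0.24],[-0.51,-0.51,-0.24],[-0.58,-0.58,-0.24]]' --turn '[[-0.04,-0.02,0.07],[-0.08,-0.05,0.15],[-0.12,-0.07,0.22],[-0.17,-0.1,0.3],[-0.21,-0.12,0.38],[-0.25,-0.145,0.46],[-0.3,-0.17,0.54],[-0.34,-0.195,0.62]]' --hand 0

```text
clock: 1.85
tcp_pos: [0.4149, 0.262, 0.3649]
orientation: [1.76, 2.042, 0.578]
contact_force: [0.8, 0.0, 0.7]
grip_width: 0.0854
```

```bash
python3 -c "
from h import *
move(H+.12*ax,Rg); print(r.get_obs()['joints'],r.get_obs()['contact_force'])"
```

```text
offset [-0.2714  0.0411  0.0301] turn [-0.0273 -0.0162  0.0479]
[-1.1898 -0.1895  0.1997  2.1699  0.6261  0.869  -1.1812] [0.7798 0.0111 0.6615]
```

Request:
carry_out --offset '[[-0.07,0.01,0.0],[-0.15,0.02,0.01],[-0.22,0.03,0.02],[-0.27,0.04,0.03],[-0.27,0.041,0.03]]' --turn '[[-0.01,-0.005,0.02],[-0.02,-0.01,0.04],[-0.027,-0.016,0.048],[-0.027,-0.016,0.048],[-0.027,-0.016,0.048]]' --hand 0

```text
clock: 2.35
tcp_pos: [0.4601, 0.1305, 0.3658]
orientation: [1.817, 1.945, 0.607]
contact_force: [0.1, 0.8, 0.1]
grip_width: 0.0855
```

```bash
python3 -c "
from h import *
move(H+.12*ax,Rg); print(r.get_obs()['joints'])
f=grab('wrist','w1.png'); print(proj(f,[H,H+.02*ax,H-.02*ax,H+.02*ax+C([0,.072,0])]))
for q in ['eyepiece_head','tube_rim']:
  for d in look_for(q,'wrist'): print(q,d['score'],world(f,d['xyz']),proj(f,world(f,d['xyz'])))"
```

```text
offset [ 0.0016 -0.0011 -0.0011] turn [-0.0027  0.0013 -0.0002]
[-1.0524 -0.3127  0.3495  2.2508  0.662   0.7773 -1.0092]
[[273.4782 211.5361]
 [273.2706 218.5736]
 [273.6567 205.4847]
 [273.157  117.3406]]
eyepiece_head 0.88 [0.5189 0.1338 0.2923] [[282.2587 222.7678]]
tube_rim 0.56 [0.5537 0.1765 0.2037] [[260.2626 155.0521]]
```

View pics/w1.png

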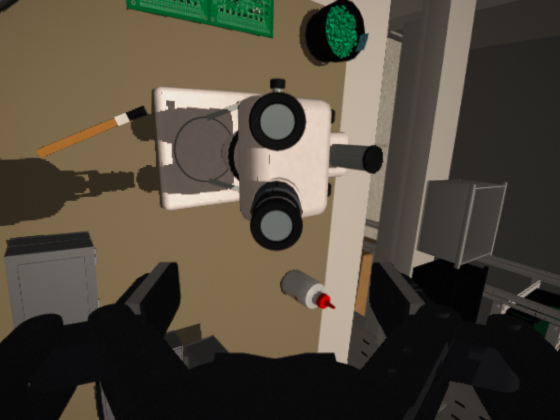

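The wrist picture shows the right eyepiece's lens at (276,225) and the left one at (277,123), about 2 and 4 mm from prediction; brush is at (95,130), bottle at (305,290). I'll go closer with half the correction and re-measure there.

Request:
carry_out --offset '[[-0.002,0.0,0.05],[-0.003,0.001,0.1],[-0.003,0.001,0.14],[-0.003,0.001,0.15],[-0.003,0.001,0.15],[-0.003,0.001,0.15]]' --turn '[[0,0,0],[0,0,0],[0,0,0],[0,0,0],[0,0,0],[0,0,0]]' --hand 0

```text
clock: 3.1
tcp_pos: [0.5026, 0.1367, 0.3053]
orientation: [1.809, 1.951, 0.609]
contact_force: [0.1, 0.6, -0.2]
grip_width: 0.0853
```

```bash
python3 -c "
from h import *
p,q=tcp(); print(p,r.get_obs()['joints'])
f=grab('wrist','w2.png'); print('pred lens R,L',proj(f,[H+.02*ax,H+.02*ax+C([0,.072,0])]), 'H', proj(f,[H]))
print('tool axis pts at lens depth',proj(f,[p+q.apply([0,0,k]) for k in (0,.02,.025,.03)]))
g=cv2.medianBlur(cv2.cvtColor(f['pixels'],cv2.COLOR_RGB2GRAY),3)
cs=cv2.HoughCircles(g,cv2.HOUGH_GRADIENT,1,20,param1=120,param2=22,minRadius=12,maxRadius=60); print(cs)
"
```

```text
[0.5026 0.1367 0.3053] [-1.0375 -0.1427  0.4543  2.2815  0.698   0.544  -1.0196]
pred lens R,L [[271.3498 264.7757]
 [271.9579 120.7716]] H [[271.7968 250.3809]]
tool axis pts at lens depth [[272.4977 283.5506]
 [272.7551 264.6429]
 [272.8102 260.5994]
 [272.8622 256.7836]]
[[[277.5 126.5  43.5]
  [190.5 154.5  37.2]
  [274.5 273.5  38. ]
  [334.5  32.5  30.8]
  [274.5 251.5  34.9]
  [277.5 228.5  27.4]
  [179.5 171.5  43.8]
  [350.5  17.5  17.7]
  [327.5 326.5  20. ]
  [328.5  12.5  14.1]]]
```

View pics/w2.png

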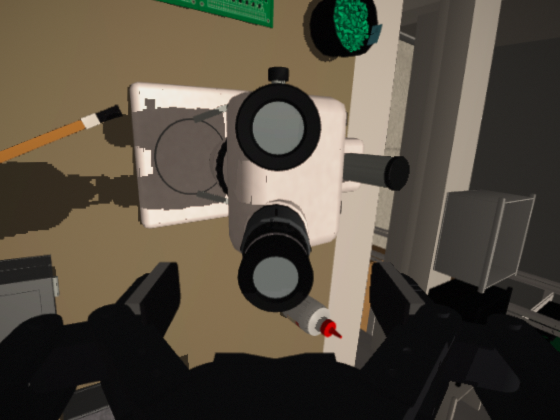

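```bash
python3 -c "
from h import *
for i in range(4):
  p,q=tcp(); f=grab('wrist'); ccam=-f['R'].T@f['t']; print(p,q.as_rotvec(),'cam in tool',q.inv().apply(ccam-p)); 
a=grab('scene');b=grab('side')
Rc=f['R']@q.as_matrix(); tc=q.inv().apply(ccam-p)
def fr(p,rv):
  g=dict(f); q1=Rn.from_rotvec(rv); g['R']=Rc@q1.as_matrix().T; g['t']=-g['R']@(np.array(p)+q1.apply(tc)); return g
w1=fr([.4601,.1305,.3658],[1.817,1.945,.607])
r_=[ray(a,(213.75,168.25)),ray(b,(255.75,157)),ray(f,(276,276)),ray(w1,(276,225))]
l_=[ray(a,(187,154.25)),ray(b,(248.5,142.5)),ray(f,(278,126)),ray(w1,(277,123))]
for n,s in (('fixed',[0,1]),('wrist',[2,3]),('all',[0,1,2,3]),('f+w2',[0,1,2])):
  R=tri([r_[i] for i in s]);L=tri([l_[i] for i in s]);d=L-R
  print(n,R,L,np.linalg.norm(d),np.arctan2(-d[0],d[1]),'tool frame of R lens',q.inv().apply(R-p))
"
```

```text
[0.5027 0.1366 0.3055] [1.8092 1.9509 0.6102] cam in tool [ 0.0672  0.0009 -0.1279]
[0.5027 0.1365 0.3056] [1.8094 1.9507 0.6106] cam in tool [ 0.0671  0.0009 -0.1279]
[0.5027 0.1363 0.3056] [1.8097 1.9504 0.6107] cam in tool [ 0.0672  0.0009 -0.1279]
[0.5027 0.1362 0.3054] [1.8099 1.9503 0.6105] cam in tool [ 0.0672  0.0009 -0.1279]
fixed [0.5165 0.1352 0.2841] [0.5115 0.2066 0.2843] 0.07160602782187485 0.06940719379958155 tool frame of R lens [-0.002  -0.001   0.0253]
wrist [0.5125 0.1333 0.2941] [0.5438 0.2062 0.2437] 0.09404462054591882 -0.4056263275739565 tool frame of R lens [-0.0036  0.0013  0.0148]
all [0.5155 0.1311 0.2884] [0.5114 0.2038 0.2874] 0.07278075247716008 0.055801070705154 tool frame of R lens [-0.006   0.0004  0.0211]
f+w2 [0.5153 0.1309 0.2884] [0.5114 0.2044 0.2868] 0.07354250430528485 0.052613571018733866 tool frame of R lens [-0.0062  0.0002  0.0209]
```

Request:
carry_out --offset '[[0,0,0],[0,0,0],[0,0,0],[0,0,0],[0,0,0]]' --turn '[[0,0,0],[0,0,0],[0,0,0],[0,0,0],[0,0,0]]'

```text
clock: 3.95
tcp_pos: [0.5028, 0.1358, 0.3046]
orientation: [1.81, 1.95, 0.608]
contact_force: [0.6, -0.4, -0.1]
grip_width: 0.0853
```

```bash
python3 -c "
from h import *
p,q=tcp(); print(p,q.as_rotvec(),Rg.as_rotvec(),r.get_obs()['qvel'])
R=np.array([.516,.1325,.286]);print('lens in tool',q.inv().apply(R-p)); H=R-.02*ax; move(H,Rg)"
```

```text
[0.5028 0.1358 0.3046] [1.8102 1.9504 0.6081] [1.814  1.9436 0.6128] [-0.0009  0.0008 -0.0013  0.0005 -0.002  -0.0015  0.0015]
lens in tool [-0.0042  0.      0.0227]
offset [-0.0085  0.0002  0.0854] turn [-0.0024 -0.0001  0.0037]
```

Request:
carry_out --offset '[[-0.007,0,0],[-0.007,0,0.02],[-0.007,0,0.04],[-0.007,0,0.06],[-0.007,0,0.08],[-0.007,0,0.08],[-0.007,0,0.08],[-0.007,0,0.08]]' --turn '[[-0.002,0,0.003],[-0.002,0,0.003],[-0.002,0,0.003],[-0.002,0,0.003],[-0.002,0,0.003],[-0.002,0,0.003],[-0.002,0,0.003],[-0.002,0,0.003]]' --hand 0.4 --force 70

```text
clock: 4.75
tcp_pos: [0.5257, 0.134, 0.2722]
orientation: [1.813, 1.945, 0.613]
contact_force: [-0.5, 0.0, 0.9]
grip_width: 0.0514
```

```bash
python3 -c "
from h import *
p,q=tcp(); print(p,r.get_obs()['joints'],r.get_obs()['contact_force'])
f=grab('wrist'); cv2.imwrite('pics/w3.png',cv2.resize(f['pixels'][150:400,100:450,::-1],(700,500),interpolation=cv2.INTER_CUBIC))
print('tool axis px',proj(f,[p+q.apply([0,0,k]) for k in (-.02,-.015)]), proj(f,[p+q.apply([x,s*.027,.01]) for s in (-1,1) for x in (-.011,.011)]))
"
```

```text
[0.5257 0.134  0.2722] [-1.0138 -0.0391  0.5051  2.2914  0.7107  0.4086 -1.0254] [-0.4833  0.0333  0.9293]
tool axis px [[272.2539 308.3966]
 [272.3447 301.5008]] [[216.7346 294.2308]
 [214.3535 251.7323]
 [328.7849 294.2975]
 [331.0387 251.783 ]]
```

View pics/w3.png

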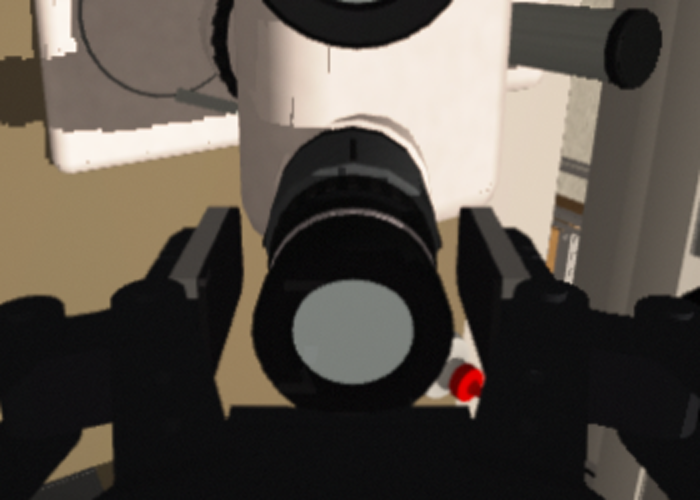

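```bash
python3 -c "
from h import *
from scipy.optimize import least_squares
f=grab('wrist');p,q=tcp()
t=np.linspace(0,2*np.pi,181)
def circ(x0,y0,z,rad):
  P=proj(f,p+q.apply(np.c_[x0+rad*np.cos(t),y0+rad*np.sin(t),0*t+z])); return (P-[100,150])*2
def pred(v):
  x,y,z=v; A=circ(x,y,z,.019); B=circ(x,y,z+.04,.0215); L=circ(x,y,z,.0115)
  return np.array([A[:,0].min(),A[:,0].max(),B[:,1].min(),B[:,0].min(),B[:,0].max(),L[:,1].min(),L[:,1].max(),L[:,0].min(),L[:,0].max()])
m=np.array([252,451,128,264,442,279,384,292,414])
s=least_squares(lambda v:pred(v)-m,[-.002,0,-.02],x_scale=.01,loss='soft_l1',f_scale=4); print(s.x,pred(s.x)-m)
"
```

```text
[-0.0006  0.0016 -0.0239] [-1.5595  4.3116 26.7165  0.3558 -2.317  -3.5762 -0.3739 -1.132   0.8801]
```

Request:
carry_out --offset '[[0,0.002,-0.004],[0,0.002,-0.008],[0,0.002,-0.008]]' --turn '[[0,0,0],[0,0,0],[0,0,0]]'

```text
clock: 5.15
tcp_pos: [0.5243, 0.134, 0.2761]
orientation: [1.813, 1.945, 0.614]
contact_force: [1.0, -0.4, 0.3]
grip_width: 0.0514
```

Request:
carry_out --offset '[[0,0,0],[0,0,0],[0,0,0],[0,0,0],[0,0,0],[0,0,0]]' --turn '[[0,0,0],[0,0,0],[0,0,0],[0,0,0],[0,0,0],[0,0,0]]' --hand 1 --force 70

```text
clock: 5.75
tcp_pos: [0.5243, 0.1339, 0.2754]
orientation: [1.813, 1.945, 0.612]
contact_force: [4.9, 1.8, -6.4]
grip_width: 0.0367
```

```bash
python3 -c "
from h import *
p,q=tcp(); o=r.get_obs(); print(p,q.as_rotvec(),o['joints'],q.inv().apply(o['contact_force']),q.inv().apply(o['moment']),o['grip_width'])"
```

```text
[0.5243 0.1339 0.2754] [1.8132 1.9451 0.6119] [-1.0162 -0.0481  0.5026  2.2894  0.7069  0.4211 -1.0209] [1.4747 0.4422 8.1508] [ 0.3996  0.2166 -0.0235] 0.036695011840968676
```

Request:
carry_out --offset '[[0,0,0],[0,0,-0.001],[0,0,-0.002],[0,0,-0.003],[0,0,-0.004],[0,0,-0.005],[0,0,-0.006],[0,0,-0.0065]]' --turn '[[0,0,0.095],[0,0,0.19],[0,0,0.285],[0,0,0.38],[0,0,0.475],[0,0,0.57],[0,0,0.665],[0,0,0.76]]'

```text
clock: 6.55
tcp_pos: [0.523, 0.1328, 0.2785]
orientation: [2.809, 0.709, 0.898]
contact_force: [6.8, -2.1, -2.9]
grip_width: 0.0365
```

```bash
python3 -c "
from h import *
p,q=tcp(); o=r.get_obs(); print(p,q.as_rotvec(),o['joints'],q.inv().apply(o['contact_force']),q.inv().apply(o['moment']),o['grip_width'],'out',(p-[0.5243,0.1339,0.2754])@ax, q.as_matrix()[:,2],ax)"
```

```text
[0.523  0.1328 0.2785] [2.8093 0.7091 0.8984] [-0.9556 -0.0516  0.4397  2.2856  0.6979  0.429  -2.159 ] [2.3887 3.9382 6.1749] [-0.5708  0.018  -0.2789] 0.03645635343590602 out 0.003331379435787249 [ 0.5721  0.0381 -0.8193] [-0.5722 -0.0395  0.8192]
```

Request:
carry_out --offset '[[0,0,0],[0,0,-0.001],[0,0,-0.002],[0,0,-0.003],[0,0,-0.004],[0,0,-0.005],[0,0,-0.006],[0,0,-0.0065]]' --turn '[[0,0,-0.095],[0,0,-0.19],[0,0,-0.285],[0,0,-0.38],[0,0,-0.475],[0,0,-0.57],[0,0,-0.665],[0,0,-0.76]]'

```text
clock: 7.35
tcp_pos: [0.5202, 0.1332, 0.2803]
orientation: [1.808, 1.949, 0.609]
contact_force: [1.5, 0.8, -5.3]
grip_width: 0.0365
```

```bash
cat > st.py <<'E'
from h import *
p,q=tcp(); o=r.get_obs(); print(o['joints'],'F',q.inv().apply(o['contact_force']),'M',q.inv().apply(o['moment']),'out',(p-[0.5243,0.1339,0.2754])@ax,q.as_matrix()[:,2])
f=grab('side')
cs=[(d['score'],world(f,d['xyz'])) for d in look_for('microscope_base','side')[:1]]; print(cs)
E
python3 st.py
```

```text
[-1.0292 -0.0672  0.5049  2.2901  0.7078  0.4434 -1.0167] F [ 0.6596 -1.7686  5.2692] M [1.0368 0.3889 0.3274] out 0.006427282820932662 [ 0.5707  0.039  -0.8202]
[(0.88, array([0.5998, 0.1467, 0.0384]))]
```

Request:
carry_out --offset '[[0,0,0],[0,0,-0.001],[0,0,-0.002],[0,0,-0.003],[0,0,-0.004],[0,0,-0.005],[0,0,-0.006],[0,0,-0.0065]]' --turn '[[0,0,0.095],[0,0,0.19],[0,0,0.285],[0,0,0.38],[0,0,0.475],[0,0,0.57],[0,0,0.665],[0,0,0.76]]'

```text
clock: 8.25
tcp_pos: [0.5191, 0.1327, 0.2837]
orientation: [2.812, 0.704, 0.899]
contact_force: [3.6, -1.8, -3.2]
grip_width: 0.0367
```

Request:
carry_out --offset '[[0,0,0],[0,0,-0.001],[0,0,-0.002],[0,0,-0.003],[0,0,-0.004],[0,0,-0.005],[0,0,-0.006],[0,0,-0.0065]]' --turn '[[0,0,-0.095],[0,0,-0.19],[0,0,-0.285],[0,0,-0.38],[0,0,-0.475],[0,0,-0.57],[0,0,-0.665],[0,0,-0.76]]'

```text
clock: 9.05
tcp_pos: [0.5162, 0.1331, 0.2856]
orientation: [1.813, 1.947, 0.61]
contact_force: [0.6, 1.0, -3.9]
grip_width: 0.0363
```

Request:
carry_out --offset '[[0,0,0],[0,0,-0.001],[0,0,-0.002],[0,0,-0.003],[0,0,-0.004],[0,0,-0.005],[0,0,-0.006],[0,0,-0.0065]]' --turn '[[0,0,0.095],[0,0,0.19],[0,0,0.285],[0,0,0.38],[0,0,0.475],[0,0,0.57],[0,0,0.665],[0,0,0.76]]'

```text
clock: 9.85
tcp_pos: [0.5154, 0.1324, 0.2891]
orientation: [2.812, 0.703, 0.899]
contact_force: [5.4, -2.6, -2.4]
grip_width: 0.0365
```

```bash
python3 st.py; python3 -c "
from h import *
a=grab('scene');b=grab('side')
c=lambda f,x,y: cv2.resize(f['pixels'][y:y+90,x:x+100,::-1],(400,360),interpolation=cv2.INTER_CUBIC)
cv2.imwrite('pics/mid.png',np.hstack([c(a,170,130),c(b,230,125)]))"
```

```text
[-0.9429 -0.0838  0.4081  2.2838  0.6883  0.4674 -2.1562] F [1.4518 3.9389 4.9264] M [-0.5287 -0.2519 -0.1532] out 0.01636207582188953 [ 0.572   0.0385 -0.8193]
[(0.86, array([0.597 , 0.1478, 0.0353]))]
```

View pics/mid.png

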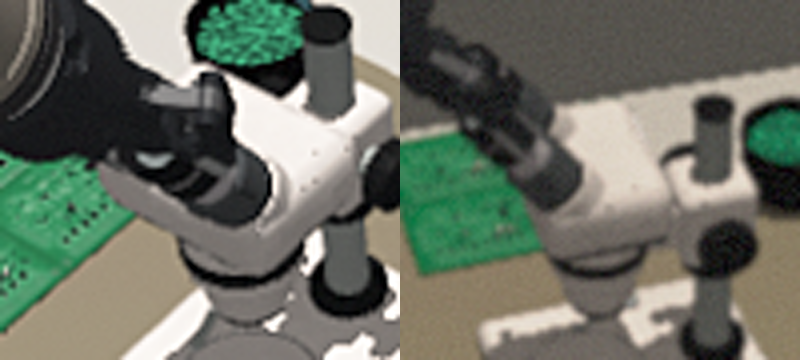

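The scope stands unmoved (tube end still at about (237,178) scene), and a metal band appears under the gripped head. Continue.

Request:
carry_out --offset '[[0,0,0],[0,0,-0.001],[0,0,-0.002],[0,0,-0.003],[0,0,-0.004],[0,0,-0.005],[0,0,-0.006],[0,0,-0.0065]]' --turn '[[0,0,-0.095],[0,0,-0.19],[0,0,-0.285],[0,0,-0.38],[0,0,-0.475],[0,0,-0.57],[0,0,-0.665],[0,0,-0.76]]'

```text
clock: 10.85
tcp_pos: [0.5123, 0.1334, 0.291]
orientation: [1.806, 1.952, 0.609]
contact_force: [-3.7, 0.4, -0.1]
grip_width: 0.0364
```

Request:
carry_out --offset '[[0,0,0],[0,0,-0.001],[0,0,-0.002],[0,0,-0.003],[0,0,-0.004],[0,0,-0.005],[0,0,-0.006],[0,0,-0.0065]]' --turn '[[0,0,0.095],[0,0,0.19],[0,0,0.285],[0,0,0.38],[0,0,0.475],[0,0,0.57],[0,0,0.665],[0,0,0.76]]'

```text
clock: 11.65
tcp_pos: [0.511, 0.1326, 0.2941]
orientation: [2.81, 0.711, 0.897]
contact_force: [0.5, -1.3, 0.5]
grip_width: 0.0364
```

Request:
carry_out --offset '[[0,0,0],[0,0,-0.001],[0,0,-0.002],[0,0,-0.003],[0,0,-0.004],[0,0,-0.005],[0,0,-0.006],[0,0,-0.0065]]' --turn '[[0,0,-0.095],[0,0,-0.19],[0,0,-0.285],[0,0,-0.38],[0,0,-0.475],[0,0,-0.57],[0,0,-0.665],[0,0,-0.76]]'

```text
clock: 12.45
tcp_pos: [0.509, 0.1329, 0.2967]
orientation: [1.806, 1.951, 0.609]
contact_force: [0.6, -0.1, -1.3]
grip_width: 0.0365
```

Request:
carry_out --offset '[[0,0,0],[0,0,-0.001],[0,0,-0.002],[0,0,-0.003],[0,0,-0.004],[0,0,-0.005],[0,0,-0.006],[0,0,-0.0065]]' --turn '[[0,0,0.095],[0,0,0.19],[0,0,0.285],[0,0,0.38],[0,0,0.475],[0,0,0.57],[0,0,0.665],[0,0,0.76]]'

```text
clock: 13.25
tcp_pos: [0.5071, 0.1328, 0.2994]
orientation: [2.81, 0.712, 0.898]
contact_force: [-0.7, -0.7, -1.3]
grip_width: 0.0364
```

```bash
python3 st.py
```

```text
[-0.9329 -0.1152  0.3781  2.2819  0.6759  0.5052 -2.1426] F [-1.5056  0.0362  0.6503] M [ 0.3789 -0.6722  0.0217] out 0.029504454142047148 [ 0.5712  0.0398 -0.8199]
[(0.83, array([0.5959, 0.1475, 0.0366]))]
```

Request:
carry_out --offset '[[0,0,-0.04],[0,0,-0.08],[0,0,-0.1],[0,0,-0.1]]' --turn '[[0,0,-0.09],[0,0,-0.18],[0,0,-0.27],[0,0,-0.36]]'

```text
clock: 13.75
tcp_pos: [0.4787, 0.131, 0.3419]
orientation: [2.394, 1.389, 0.786]
contact_force: [-0.0, -0.1, -1.9]
grip_width: 0.0365
```

```bash
cat >> h.py <<'E'
phi=.03; cx=np.array([np.cos(phi),np.sin(phi),0]); cy=np.array([-np.sin(phi),np.cos(phi),0])
Rd=Rn.from_matrix(np.array([cy,cx,[0,0,-1]]).T)
W=np.array([.4637,-.1740,.046])
E
python3 -c "
from h import *
print(r.get_obs()['joints']); move([.464,-.174,.25],Rd); move([.464,-.174,.32],Rd)"
```

```text
[-1.0329 -0.2493  0.3874  2.268   0.6772  0.6745 -1.5972]
offset [-0.5957  0.2008  0.108 ] turn [ 0.3922 -0.1289 -0.3546]
offset [-0.5508  0.2675 -0.0066] turn [ 0.3922 -0.1289 -0.3546]
```

Request:
carry_out --offset '[[-0.08,0.03,0.0],[-0.16,0.06,0.01],[-0.24,0.09,0.02],[-0.33,0.12,0.04],[-0.42,0.15,0.06],[-0.51,0.18,0.085],[-0.59,0.2,0.108],[-0.596,0.201,0.108]]' --turn '[[0.05,-0.016,-0.044],[0.1,-0.032,-0.09],[0.16,-0.05,-0.14],[0.22,-0.07,-0.2],[0.28,-0.09,-0.25],[0.34,-0.11,-0.31],[0.39,-0.128,-0.354],[0.392,-0.129,-0.355]]'

```text
clock: 14.55
tcp_pos: [0.4383, -0.1394, 0.2742]
orientation: [2.152, 2.261, 0.018]
contact_force: [1.1, 0.5, -1.6]
grip_width: 0.0365
```

```bash
python3 -c "
from h import *
p,q=tcp();print(r.get_obs()['joints']); move([.464,-.174,.25],Rd)
f=grab('wrist','w4.png')
print('pred well/spare', proj(f,[W,W-.08*cy+[0,0,.04]]),'barrel end',proj(f,[p+q.apply([0,0,.046])]))
cv2.imwrite('pics/w4.png',cv2.resize(f['pixels'][:,:,::-1],(784,588)))
"
```

```text
[-1.456  -0.3374  1.4535  2.0788  0.3818  1.1108 -0.1288]
offset [-0.0714  0.0469  0.0498] turn [0.0146 0.0041 0.0129]
pred well/spare [[289.7461 216.4402]
 [289.7624 295.6275]] barrel end [[272.6338 245.5144]]
```

View pics/w4.png

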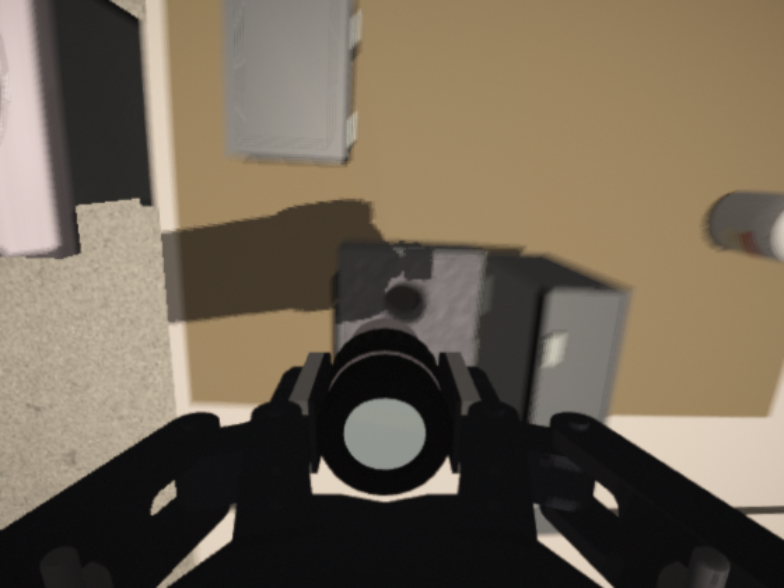

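The well shows at (405,298) of the 784-wide view (289,213 native; predicted 290,216), so the well position agrees within about 1–2 mm. Joints 2 and 3 are near their limits, so I'll see whether the residual move converges.

Request:
carry_out --offset '[[-0.02,0.03,0.0],[-0.04,0.047,0.0],[-0.06,0.047,0.0],[-0.071,0.047,0.0]]' --turn '[[0,0,0.01],[0,0,0.013],[0.01,0,0.013],[0.014,0.004,0.013]]'

```text
clock: 15.0
tcp_pos: [0.4344, -0.1737, 0.2884]
orientation: [2.209, 2.208, 0.015]
contact_force: [0.5, 0.1, -1.0]
grip_width: 0.0367
```

```bash
python3 -c "
from h import *
print(r.get_obs()['joints']); move([.464,-.174,.27],Rd)"
```

```text
[-1.3893 -0.3365  1.4549  2.043   0.3734  1.1455 -0.095 ]
offset [-0.0004  0.0586  0.0381] turn [ 0.013   0.004  -0.0203]
```

```bash
cat > fk.py <<'E'
from h import *
from scipy.optimize import least_squares
import itertools
D=[([-1.218,.477,.022,1.555,-.011,1.109,-.083],(.2999,.6041,.2443),(-.7174,-3.0583,.0029)),
([-1.1898,-0.1895,0.1997,2.1699,0.6261,0.869,-1.1812],(.4149,.262,.3649),(1.76,2.042,.578)),
([-1.0524,-0.3127,0.3495,2.2508,0.662,0.7773,-1.0092],(.4601,.1305,.3658),(1.817,1.945,.607)),
([-1.0375,-0.1427,0.4543,2.2815,0.698,0.544,-1.0196],(.5026,.1367,.3053),(1.8092,1.9509,.6102)),
([-1.0138,-0.0391,0.5051,2.2914,0.7107,0.4086,-1.0254],(.5257,.134,.2722),(1.813,1.945,.613)),
([-0.9556,-0.0516,0.4397,2.2856,0.6979,0.429,-2.159],(.523,.1328,.2785),(2.8093,.7091,.8984)),
([-0.9329,-0.1152,0.3781,2.2819,0.6759,0.5052,-2.1426],(.5071,.1328,.2994),(2.81,.712,.898)),
([-1.0329,-0.2493,0.3874,2.268,0.6772,0.6745,-1.5972],(.4787,.131,.3419),(2.394,1.389,.786)),
([-1.456,-0.3374,1.4535,2.0788,0.3818,1.1108,-0.1288],(.4383,-.1394,.2742),(2.152,2.261,.018)),
([-1.3893,-0.3365,1.4549,2.043,0.3734,1.1455,-0.095],(.4344,-.1737,.2884),(2.209,2.208,.015))]
def fk(j,v,s):
    y0,y7,d1,a1,L1,a2,L2,a3,L3,a4=v
    R=Rn.from_euler('z',y0+s[0]*j[0]); p=np.array([0,0,d1])+R.apply([a1,0,0])
    R=R*Rn.from_euler('y',j[1])*Rn.from_euler('z',s[1]*j[2]); p=p+R.apply([a2,0,L1])
    R=R*Rn.from_euler('y',j[3])*Rn.from_euler('z',s[2]*j[4]); p=p+R.apply([a3,0,L2])
    R=R*Rn.from_euler('y',j[5])*Rn.from_euler('z',y7+s[3]*j[6]); p=p+R.apply([0,0,L3])+ (R*Rn.from_euler('z',-y7-s[3]*j[6])).apply([a4,0,0])
    return p,R
def res(v,s):
    o=[]
    for j,p,rv in D:
        P,R=fk(j,v,s); o+=list((P-p)*5)+list((R*Rn.from_rotvec(rv).inv()).as_rotvec())
    return np.array(o)
if __name__=='__main__':
    best=None
    for s in itertools.product([1,-1],repeat=4):
      for y7 in(-1.6,0,1.6,3.1):
        y0=1.11+s[0]*1.218
        l=least_squares(lambda v:res(v,s),[y0,y7,.3,0,.4,0,.4,0,.2,0])
        if best is None or l.cost<best[0]: best=(l.cost,s,l.x)
    print(best,np.abs(res(best[2],best[1])).max()); np.save('fk.npy',np.r_[best[2],best[1]])
E
python3 fk.py
```

```text
(np.float64(0.015965051244633655), (-1, -1, -1, -1), array([-0.0727,  1.5071,  0.3702, -0.022 ,  0.5246, -0.0172,  0.5212,
        0.0312,  0.3421, -0.0201])) 0.057882783325465675
```

```bash
cat > sim.py <<'E'
from fk import *
def fk2(j,v,s=(-1,-1,-1,-1)):
    y0,y7,d1,x1,yy1,L1,a2,b2,L2,a3,b3,L3,a4,b4=v[:14]
    R=Rn.from_euler('z',y0-j[0]); p=np.array([0,0,d1])+R.apply([x1,yy1,0])
    R=R*Rn.from_euler('y',j[1])*Rn.from_euler('z',-j[2]+v[14]); p=p+R.apply([a2,b2,L1])
    R=R*Rn.from_euler('y',j[3]+v[16])*Rn.from_euler('z',-j[4]+v[15]); p=p+R.apply([a3,b3,L2])
    R=R*Rn.from_euler('y',j[5]+v[17]); p=p+R.apply([a4,b4,L3])
    return p,R*Rn.from_euler('z',y7-j[6])
def res2(v):
    o=[]
    for j,p,rv in D:
        P,R=fk2(j,v); o+=list((P-p)*5)+list((R*Rn.from_rotvec(rv).inv()).as_rotvec())
    return np.r_[o,.02*np.array(v[3:5]),.02*np.array(v[6:8]),.02*np.array(v[9:11]),.02*np.array(v[12:])]
v0=np.array([-.07,1.507,.37,0,0,.52,0,0,.52,0,0,.34,0,0,0,0,0,0]); V=least_squares(res2,v0).x
lo=np.array([-2.96,-.34,-1.41,.24,-1.37,.17,-2.96]);hi=np.array([2.96,2.1,1.46,2.44,4.51,1.92,2.96])
def jac(j):
    p,R=fk2(j,V);J=np.zeros((6,7))
    for i in range(7):
        k=np.array(j,float);k[i]+=1e-5;P,Q=fk2(k,V);J[:3,i]=(P-p)/1e-5;J[3:,i]=(Q*R.inv()).as_rotvec()/1e-5
    return J,p,R
def go(j,P,R,n=60):
    j=np.array(j,float)
    for _ in range(n):
        J,p,q=jac(j);e=np.r_[P-p,(R*q.inv()).as_rotvec()]
        ep=e[:3]*min(1,.01/(np.linalg.norm(e[:3])+1e-9));er=e[3:]*min(1,.03/(np.linalg.norm(e[3:])+1e-9))
        e=np.r_[ep,er]; act=np.ones(7)
        for _k in range(4):
            Ja=J*act; d=Ja.T@np.linalg.solve(Ja@Ja.T+1e-4*np.eye(6),e)
            bad=((j+d>hi-.003)|(j+d<lo+.003))&(act>0)
            if not bad.any(): break
            act[bad]=0
        j=np.clip(j+d*act,lo+.003,hi-.003)
    J,p,q=jac(j); return j,np.linalg.norm(P-p),np.linalg.norm((R*q.inv()).as_rotvec())
if __name__=='__main__':
    print('fit',np.abs(res2(V)).max(),V)
    j0=D[7][0]; print('replay',*go(j0,np.array([.464,-.174,.25]),Rd))
    j=r.get_obs()['joints']
    paths={'ext':[(.70,-.174,.30),(.464,-.174,.25)],
     'ext2':[(.75,.0,.35),(.75,-.25,.35),(.464,-.174,.25)],
     'back':[(.45,.1,.36),(.72,.05,.40),(.72,-.2,.35),(.464,-.174,.25)],
     'neg':[(.55,-.4,.3),(.65,-.3,.3),(.464,-.174,.25)]}
    for n,pp in paths.items():
        k=j
        for P in pp: k,a,b=go(k,np.array(P),Rd); print(n,P,k,round(a,4),round(b,4))
E
python3 sim.py
```

```text
fit 0.0016174287135520059 [-0.0005  1.5728  0.2861  0.0003 -0.0306  0.5405  0.003  -0.0331  0.4694
 -0.0004  0.0003  0.3122  0.0003  0.0003  0.0022 -0.0005  0.0004  0.0006]
replay [-1.3856 -0.3294  1.4357  2.0799  0.3623  1.1312 -0.0863] 0.05163123231070388 0.002667295696366477
ext (0.7, -0.174, 0.3) [-1.5604 -0.3365  1.4549  1.839   0.343   1.353  -0.1581] 0.2319 0.0029
ext (0.464, -0.174, 0.25) [-1.4069 -0.3365  1.4549  2.076   0.3712  1.131  -0.092 ] 0.0481 0.0027
ext2 (0.75, 0.0, 0.35) [-1.8121 -0.3365  1.4549  1.7604  0.3383  1.427  -0.3831] 0.2449 0.003
ext2 (0.75, -0.25, 0.35) [-1.5203 -0.3365  1.4549  1.7366  0.3373  1.4494 -0.0834] 0.2842 0.003
ext2 (0.464, -0.174, 0.25) [-1.4069 -0.3365  1.4549  2.076   0.3712  1.131  -0.092 ] 0.0481 0.0027
back (0.45, 0.1, 0.36) [-1.514  -0.0895  1.1312  1.9352  0.0849  1.2448 -0.3814] 0.0 0.0
back (0.72, 0.05, 0.4) [-0.6969  0.6351  0.9943  1.2483 -0.521   1.5172  0.255 ] 0.0 0.0
back (0.72, -0.2, 0.35) [-0.315   0.6959  0.9456  1.2524 -0.5503  1.4524  0.6031] 0.0 0.0
back (0.464, -0.174, 0.25) [-0.6928  0.3059  1.1345  2.0191 -0.3275  1.0129  0.631 ] 0.0 0.0
neg (0.55, -0.4, 0.3) [-1.1778 -0.3365  1.4549  1.8585  0.3445  1.3346  0.2177] 0.1931 0.0029
neg (0.65, -0.3, 0.3) [-1.3707 -0.3365  1.4549  1.8374  0.3429  1.3544  0.032 ] 0.2268 0.0029
neg (0.464, -0.174, 0.25) [-1.4069 -0.3365  1.4549  2.076   0.3712  1.131  -0.092 ] 0.0481 0.0027
```

Run:
```python
from sim import *
j=r.get_obs()['joints']
def elb(j):
    R=Rn.from_euler('z',V[0]-j[0])*Rn.from_euler('y',j[1]); return np.array([0,0,V[2]])+R.apply([0,V[4],V[5]])
k=j
for P in [(.45,.1,.36),(.72,.05,.40),(.72,-.2,.35),(.464,-.174,.2),(.464,-.174,.066),(.464,-.174,.25),(.62,-.21,.26),(.62,-.21,.14),(.5,-.21,.18),(.42,-.21,.11),(.42,-.21,.25)]:
    k,a,b=go(k,np.array(P),Rd); print(P,k,round(a,4),round(b,4),elb(k))
move([.45,.1,.36],Rd)
```

```text
(0.45, 0.1, 0.36) [-1.514  -0.0895  1.1312  1.9352  0.0849  1.2448 -0.3814] 0.0 0.0 [ 0.0278 -0.05    0.8244]
(0.72, 0.05, 0.4) [-0.6969  0.6351  0.9943  1.2483 -0.521   1.5172  0.255 ] 0.0 0.0 [0.2656 0.1822 0.7212]
(0.72, -0.2, 0.35) [-0.315   0.6959  0.9456  1.2524 -0.5503  1.4524  0.6031] 0.0 0.0 [0.3389 0.0781 0.7009]
(0.464, -0.174, 0.2) [-0.6077  0.3857  1.0582  2.0717 -0.4255  0.9171  0.7158] 0.0 0.0 [0.1845 0.0909 0.7869]
(0.464, -0.174, 0.066) [-0.376   0.5869  0.7875  2.1592 -0.6899  0.6625  0.927 ] 0.0 0.0 [0.2897 0.0813 0.7361]
(0.464, -0.174, 0.25) [-0.699   0.3108  1.145   2.0193 -0.3342  1.0145  0.6383] 0.0 0.0 [0.1463 0.0829 0.8007]
(0.62, -0.21, 0.26) [-0.4039  0.5984  0.9666  1.6344 -0.5229  1.1878  0.7127] 0.0 0.0 [0.292  0.0914 0.7327]
(0.62, -0.21, 0.14) [-0.3402  0.7151  0.861   1.7382 -0.636   0.9897  0.7955] 0.0 0.0 [0.3443 0.0892 0.6942]
(0.5, -0.21, 0.18) [-0.4546  0.5007  0.9813  1.9845 -0.5207  0.9291  0.8251] 0.0 0.0 [0.2466 0.0863 0.7602]
(0.42, -0.21, 0.11) [-0.3866  0.4873  0.91    2.1981 -0.5948  0.7189  0.9633] 0.0 0.0 [0.246  0.0669 0.7637]
(0.42, -0.21, 0.25) [-0.6986  0.2546  1.2239  2.0746 -0.2862  0.9963  0.7031] 0.0 0.0 [0.124  0.0641 0.8092]
offset [ 0.5465  0.0339 -0.1456] turn [ 0.013   0.004  -0.0203]
```

Request:
carry_out --offset '[[0.03,0.0,-0.06],[0.1,0.01,-0.11],[0.18,0.02,-0.145],[0.26,0.03,-0.145],[0.34,0.03,-0.145],[0.42,0.03,-0.145],[0.5,0.03,-0.145],[0.55,0.03,-0.145]]' --turn '[[0,0,0],[0,0,0],[0,0,0],[0,0,0],[0,0,0],[0,0,0],[0,0,0],[0,0,0]]'

```text
clock: 15.8
tcp_pos: [0.4476, 0.1057, 0.359]
orientation: [2.204, 2.213, 0.014]
contact_force: [0.0, -0.3, -1.2]
grip_width: 0.0365
```

```bash
python3 -c "
from h import *
print(r.get_obs()['joints']); move([.72,.05,.40],Rd)"
```

```text
[-1.379  -0.0782  0.9777  1.9455  0.0833  1.2257 -0.4262]
offset [-0.114   0.5459 -0.0707] turn [ 0.0128  0.0046 -0.0175]
```

Request:
carry_out --offset '[[-0.03,0.03,-0.09],[-0.06,0.1,-0.12],[-0.1,0.18,-0.12],[-0.114,0.27,-0.11],[-0.114,0.36,-0.1],[-0.114,0.45,-0.09],[-0.114,0.53,-0.08],[-0.114,0.546,-0.07]]' --turn '[[0,0,0],[0,0,0],[0.01,0,-0.01],[0.01,0,-0.017],[0.013,0.005,-0.017],[0.013,0.005,-0.017],[0.013,0.005,-0.017],[0.013,0.005,-0.017]]'

```text
clock: 16.6
tcp_pos: [0.7236, 0.0457, 0.3965]
orientation: [-2.192, -2.25, 0.005]
contact_force: [-0.2, -0.6, -1.3]
grip_width: 0.0362
```

Request:
carry_out --offset '[[-0.09,0,0.01],[-0.18,0,0.03],[-0.27,0,0.05],[-0.36,0,0.07],[-0.45,0,0.09],[-0.5,0,0.1],[-0.5,0,0.1]]' --turn '[[0,0,0],[0,0,0],[0,0,0],[0,0,0],[0,0,0],[0,0,0],[0,0,0]]'

```text
clock: 17.3
tcp_pos: [0.7241, -0.2097, 0.3489]
orientation: [-2.2, -2.241, 0.004]
contact_force: [0.4, 0.2, 0.1]
grip_width: 0.0366
```

```bash
python3 -c "
from h import *
print(r.get_obs()['joints']); move([.464,-.174,.2],Rd)"
```

```text
[-0.296   0.7108  0.948   1.2365 -0.56    1.461   0.6042]
offset [ 0.0813 -0.5181  0.2991] turn [-0.0016  0.0008 -0.0078]
```

Request:
carry_out --offset '[[0.02,-0.08,0.02],[0.04,-0.17,0.05],[0.06,-0.26,0.08],[0.08,-0.35,0.1],[0.081,-0.44,0.12],[0.081,-0.51,0.16],[0.081,-0.518,0.22],[0.081,-0.518,0.26]]' --turn '[[0,0,0],[0,0,-0.004],[0,0,-0.008],[-0.002,0,-0.008],[-0.002,0,-0.008],[-0.002,0,-0.008],[-0.002,0,-0.008],[-0.002,0,-0.008]]'

```text
clock: 18.1
tcp_pos: [0.4655, -0.1678, 0.2188]
orientation: [-2.176, -2.265, -0.009]
contact_force: [0.3, -0.2, -1.7]
grip_width: 0.0367
```

Request:
carry_out --offset '[[0,0,0.02],[0,0,0.03],[0,0,0.03],[0,0,0.03]]' --turn '[[0,0,0],[0,0,0],[0,0,0],[0,0,0]]'

```text
clock: 18.5
tcp_pos: [0.4678, -0.1696, 0.2055]
orientation: [2.176, 2.262, 0.005]
contact_force: [-1.0, 0.3, -1.7]
grip_width: 0.0365
```

Run:
```python
from h import *
p,q=tcp();print(p,r.get_obs()['joints'],q.as_matrix()[:,2]); move([.464,-.174,.2],Rd)
f=grab('wrist')
print('pred well', proj(f,[W]),'barrel end',proj(f,[p+q.apply([0,0,.046])]))
b=grab('side');a=grab('scene')
print('side: well',proj(b,[W]),'barrel end',proj(b,[p+q.apply([0,0,.046])]),'scene',proj(a,[W]),proj(a,[p+q.apply([0,0,.046])]))
c=lambda f,x,y,w,h: cv2.resize(f['pixels'][y:y+h,x:x+w,::-1],(400,300),interpolation=cv2.INTER_CUBIC)
top=np.hstack([c(f,200,180,160,120),c(b,226,240,100,75)]);bot=np.hstack([c(a,270,270,100,75),c(f,0,0,560,420)])
cv2.imwrite('pics/hov.png',np.vstack([top,bot]))
```

```text
[ 0.4678 -0.1696  0.2055] [-0.6217  0.3782  1.0624  2.0625 -0.4177  0.9277  0.7068] [ 0.0043  0.0006 -1.    ]
offset [-0.0084 -0.008   0.011 ] turn [ 0.0029 -0.0003  0.006 ]
pred well [[267.976  205.7161]] barrel end [[272.5873 245.6273]]
side: well [[266.2863 310.9769]] barrel end [[265.2073 279.7638]] scene [[319.7616 331.5205]] [[321.5255 299.8853]]
```

View pics/hov.png

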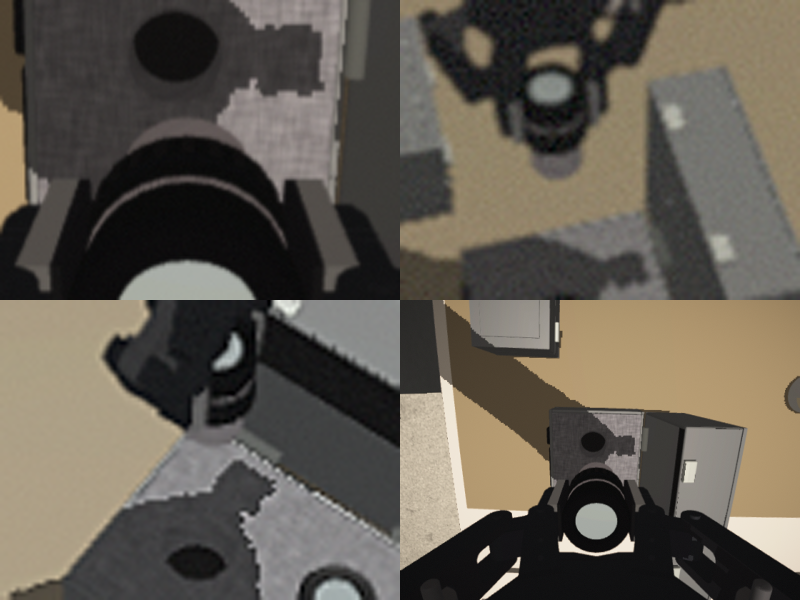

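The hover picture shows the well's dark mouth near wrist pixel (270,200), slightly above the predicted (268,206). I'll settle that with one overlay mosaic of all three cameras.

Run:
```python
from h import *
f=grab('wrist');a=grab('scene');b=grab('side')
p,q=tcp();print(p)
a0=cv2.imread('pics/scene0.png');b0=cv2.imread('pics/side0.png')
t=np.linspace(0,2*np.pi,60); ring=np.c_[.0175*np.cos(t),.0175*np.sin(t),0*t]
def corners(w): return [w+cx*dx+cy*dy for dx,dy in((-.056,.045),(.064,.045),(.064,-.125),(-.056,-.125))]
def crop(img,f,x,y,w,h,sc,g=1.6):
    c=cv2.resize(img[y:y+h,x:x+w],(w*sc,h*sc),interpolation=cv2.INTER_CUBIC); c=np.clip(c.astype(float)*g,0,255).astype(np.uint8)
    P=lambda X:((proj(f,X)-[x,y]+.5)*sc).astype(np.int32)
    cv2.polylines(c,[P(W+ring)],True,(0,0,255),1); cv2.polylines(c,[P(np.array(corners(W)))],True,(0,255,0),1); return c
A=crop(f['pixels'][:,:,::-1],f,200,140,160,100,5,2.0)
B=crop(a0,a,280,300,100,75,4);Cc=crop(b0,b,235,285,100,75,4)
cv2.imwrite('pics/ov.png',np.vstack([cv2.resize(A,(480,300)) if 0 else A[:300*1][:300],np.hstack([B,Cc])]))
```

```text
[ 0.4674 -0.1693  0.2051]
```

View pics/ov.png

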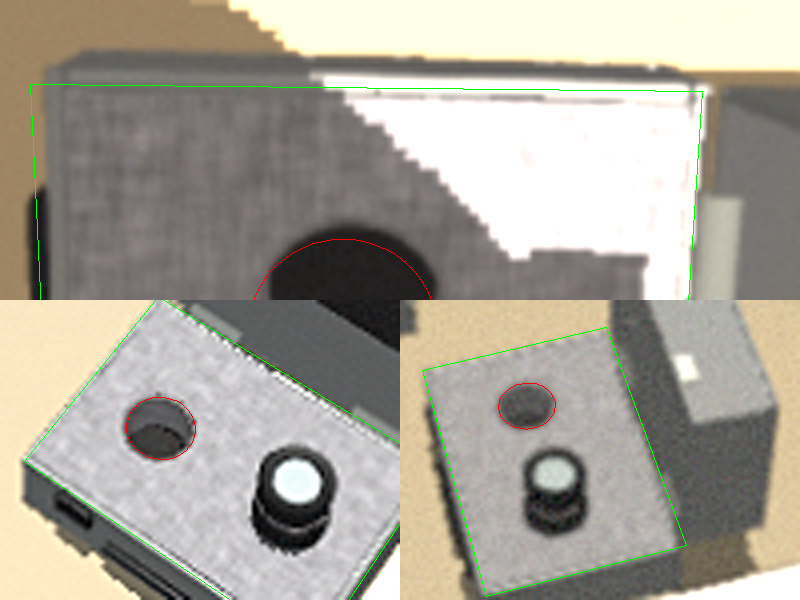

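Run:
```python
from h import *
from scipy.optimize import least_squares
f=grab('wrist');p,q=tcp();g=cv2.cvtColor(f['pixels'],cv2.COLOR_RGB2GRAY)
n,lab,st,ce=cv2.connectedComponentsWithStats((g>110).astype(np.uint8)); i=lab[310,275]; print('lens',st[i],ce[i])
print('col275 rows 215-300',g[215:300,273:278].mean(1).astype(int))
l,t_,w,h=st[i][:4]; t=np.linspace(0,2*np.pi,181)
def circ(x0,y0,z,rad,tl):
    P=np.c_[x0+rad*np.cos(t),y0+rad*np.sin(t),0*t+z]; P=Rn.from_rotvec([0,tl,0]).apply(P); return proj(f,p+q.apply(P))
def feat(v,tl):
    x,y,z=v; L=circ(x,y,z,.0115,tl); Hd=circ(x,y,z+.04,.019,tl); B=circ(x,y,z+.066,.015,tl)
    return np.array([L[:,1].min(),L[:,1].max(),L[:,0].min(),L[:,0].max(),Hd[:,1].min(),B[:,1].min()])
for hr,br in((234,227.2),):
  m=np.array([t_,t_+h,l,l+w,hr,br])
  for tl in(-.05,0,.05,.1):
    s=least_squares(lambda v:feat(v,tl)-m,[0,0,-.02],x_scale=.01); print(tl,s.x,s.fun,s.cost)
```

```text
lens [ 246  284   58   51 2327] [274.3378 309.0838]
col275 rows 215-300 [ 48  48  49  50  50  51  54  55  56  57  59  65  79  88  90  91  91  90
  81  52  19  14  13  13  14  14  11  12  12  10  10  10  10  10  19  57
  86  71  27  12  10  11  11  10  10  11  11  10  10  10  10  10  11  11
  11  11  10  12  12  11  11  12  12  11  11  11  11  12  32 108 158 170
 172 172 172 172 172 172 172 172 171 171 171 170 171]
-0.05 [-0.003   0.0014 -0.0182] [-1.6171  0.606  -0.4173  0.4173  0.3058  1.2241] 2.4613569629868994
0 [-0.005   0.0014 -0.0144] [ 0.986  -0.2284  0.6264 -0.6264 -0.0008 -1.1502] 1.5660283534608603
0.05 [-0.0075  0.0014 -0.0105] [ 3.4258 -1.2396  1.673  -1.6729 -0.0787 -3.2305] 14.656260832928659
0.1 [-0.0106  0.0014 -0.0066] [ 5.6893 -2.3892  2.704  -2.704   0.0426 -5.0358] 39.03004319591179
```

Request:
carry_out --offset '[[-0.004,-0.007,0.05],[-0.004,-0.007,0.1],[-0.004,-0.007,0.15],[-0.004,-0.007,0.19],[-0.004,-0.007,0.205],[-0.004,-0.007,0.205],[-0.004,-0.007,0.205],[-0.004,-0.007,0.205]]' --turn '[[0.003,0,0.006],[0.003,0,0.006],[0.003,0,0.006],[0.003,0,0.006],[0.003,0,0.006],[0.003,0,0.006],[0.003,0,0.006],[0.003,0,0.006]]'

```text
clock: 19.65
tcp_pos: [0.4649, -0.1715, 0.1032]
orientation: [-2.188, -2.255, -0.002]
contact_force: [0.1, -0.3, -1.1]
grip_width: 0.0365
```

Run:
```python
from h import *
a=grab('scene');b=grab('side');f=grab('wrist');p,q=tcp();print(p,q.as_matrix()[:,2],r.get_obs()['contact_force'],r.get_obs()['joints'])
t=np.linspace(0,2*np.pi,60); ring=np.c_[np.cos(t),np.sin(t),0*t]
def crop(f,x,y,w,h,sc,g=1.6):
    c=cv2.resize(f['pixels'][y:y+h,x:x+w,::-1],(w*sc,h*sc),interpolation=cv2.INTER_CUBIC); c=np.clip(c.astype(float)*g,0,255).astype(np.uint8)
    P=lambda X:((proj(f,X)-[x,y]+.5)*sc).astype(np.int32)
    cv2.polylines(c,[P(W+ring*.0175)],True,(0,0,255),1)
    cv2.polylines(c,[P(p+q.apply(ring*.015+[0,0,.046]))],True,(255,255,0),1)
    cv2.polylines(c,[P(p+q.apply(ring*.019+[0,0,.020]))],True,(0,255,0),1); return c
cv2.imwrite('pics/ov2.png',np.hstack([crop(a,290,288,50,75,8),crop(b,240,265,50,75,8)]))
```

```text
[ 0.4646 -0.1712  0.1029] [ 0.      0.0011 -1.    ] [ 0.5285  0.4836 -0.8889] [-0.4443  0.5322  0.8689  2.1412 -0.6163  0.7369  0.8641]
```

View pics/ov2.png

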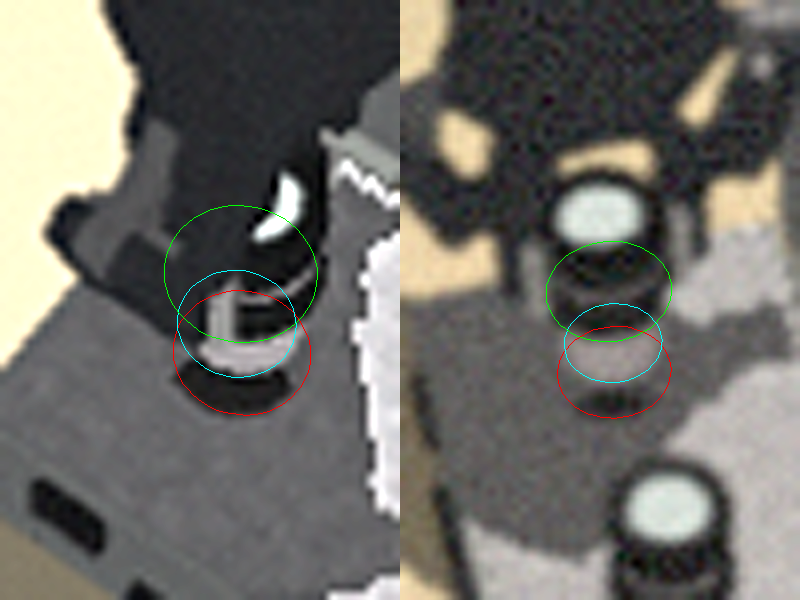

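Both fixed cameras show the barrel end exactly where the TCP predicts (scene ring centre (237,323), side (613,342) in the crop) and the well ring (242,353)/(614,372). So only about 3 mm of shift in −y is needed before lowering.

Request:
carry_out --offset '[[-0.0045,-0.0015,0],[-0.0045,-0.0015,0.01],[-0.0045,-0.0015,0.02],[-0.0045,-0.0015,0.03],[-0.0045,-0.0015,0.036],[-0.0045,-0.0015,0.036]]' --turn '[[0,0,0],[0,0,0],[0,0,0],[0,0,0],[0,0,0],[0,0,0]]'

```text
clock: 20.4
tcp_pos: [0.4634, -0.1729, 0.0836]
orientation: [-2.185, -2.253, -0.0]
contact_force: [0.8, 0.5, -2.5]
grip_width: 0.0366
```

```bash
cat > s2.py <<'E'
from h import *
p,q=tcp(); o=r.get_obs(); print(p,'F',np.array(o['contact_force']),'M',np.array(o['moment']),o['grip_width'],q.as_matrix()[:,2])
E
python3 s2.py
```

```text
[ 0.4634 -0.1729  0.0836] F [ 0.8448  0.5459 -2.5018] M [ 0.4562 -0.2822 -0.0185] 0.03658022344178794 [-0.0019  0.0019 -1.    ]
```

Request:
carry_out --offset '[[0,0,0.008],[0,0,0.016],[0,0,0.024],[0,0,0.03],[0,0,0.034],[0,0,0.034],[0,0,0.034]]' --turn '[[0,0,0],[0,0,0],[0,0,0],[0,0,0],[0,0,0],[0,0,0],[0,0,0]]'

```text
clock: 21.1
tcp_pos: [0.4635, -0.1729, 0.0669]
orientation: [-2.186, -2.254, -0.0]
contact_force: [3.5, 3.9, -4.8]
grip_width: 0.0361
```

```bash
python3 s2.py
```

```text
[ 0.4635 -0.1729  0.0669] F [ 3.5205  3.8612 -4.8074] M [ 1.0377 -0.7267  0.0005] 0.03613344044130662 [-0.0014  0.0014 -1.    ]
```

Request:
carry_out --offset '[[0.003,0.003,0.0],[0.003,0.003,0.002],[0.003,0.003,0.004],[0.003,0.003,0.006],[0.003,0.003,0.006]]' --turn '[[0,0,0],[0,0,0],[0,0,0],[0,0,0],[0,0,0]]'

```text
clock: 21.6
tcp_pos: [0.4646, -0.1723, 0.0641]
orientation: [-2.187, -2.253, 0.001]
contact_force: [0.2, 0.2, -0.4]
grip_width: 0.0363
```

```bash
python3 s2.py
```

```text
[ 0.4646 -0.1723  0.0641] F [ 0.1798  0.1933 -0.3564] M [ 0.043   0.0039 -0.0142] 0.03631758305647516 [-0.0015  0.0005 -1.    ]
```

Request:
carry_out --offset '[[0,0,0.002],[0,0,0.004],[0,0,0.006],[0,0,0.006]]' --turn '[[0,0,0],[0,0,0],[0,0,0],[0,0,0]]'

```text
clock: 22.0
tcp_pos: [0.4648, -0.1722, 0.0628]
orientation: [-2.187, -2.252, -0.003]
contact_force: [-7.5, 4.5, 25.3]
grip_width: 0.0367
```

```bash
python3 s2.py
```

```text
[ 0.4648 -0.1722  0.0628] F [-7.5464  4.4607 25.3426] M [ 0.7491  1.4432 -0.0395] 0.03668662213008743 [-0.0004  0.0031 -1.    ]
```

Request:
carry_out --offset '[[0,0,-0.002],[0,0,-0.003],[0,0,-0.003]]' --turn '[[0,0,0],[0,0,0],[0,0,0]]'

```text
clock: 22.3
tcp_pos: [0.4648, -0.1722, 0.063]
orientation: [-2.187, -2.253, 0.0]
contact_force: [-2.3, 0.3, 6.5]
grip_width: 0.0364
```

Request:
carry_out --offset '[[0,0,0],[0,0,0],[0,0,0],[0,0,0]]' --turn '[[0,0,0],[0,0,0],[0,0,0],[0,0,0]]' --hand 0.35

```text
clock: 22.7
tcp_pos: [0.4648, -0.1718, 0.0626]
orientation: [-2.186, -2.254, 0.001]
contact_force: [-0.5, -0.4, -0.2]
grip_width: 0.0554
```

Request:
carry_out --offset '[[0,0,-0.03],[0,0,-0.1],[0,0,-0.19],[0,0,-0.28],[0,0,-0.34],[0,0,-0.34]]' --turn '[[0,0,0],[0,0,0],[0,0,0],[0,0,0],[0,0,0],[0,0,0]]'

```text
clock: 23.3
tcp_pos: [0.4672, -0.1731, 0.2363]
orientation: [2.185, 2.252, 0.007]
contact_force: [-0.1, 0.2, -0.3]
grip_width: 0.0555
```

Run:
```python
from h import *
exec(open('s2.py').read())
a=grab('scene');b=grab('side');print(r.get_obs()['joints'])
t=np.linspace(0,2*np.pi,60); ring=np.c_[np.cos(t),np.sin(t),0*t]
hg=W+.064*cx-.04*cy
def lid(th):
    s,c=np.sin(th),np.cos(th); P=lambda f_,u,y:hg-(f_*c-u*s)*cx+[0,0,f_*s+u*c]+y*cy
    return np.array([P(.12,.05,.085),P(.12,.05,-.085),P(0,.05,-.085),P(0,.05,.085)]),np.array([P(.12,.05,.085),P(.12,.05,-.085),P(.12,0,-.085),P(.12,0,.085)])
def crop(f,x,y,w,h,sc,g=1.4):
    c=cv2.resize(f['pixels'][y:y+h,x:x+w,::-1],(w*sc,h*sc),interpolation=cv2.INTER_CUBIC); c=np.clip(c.astype(float)*g,0,255).astype(np.uint8)
    P=lambda X:((proj(f,X)-[x,y]+.5)*sc).astype(np.int32)
    cv2.polylines(c,[P(W+ring*.019)],True,(0,0,255),1); cv2.polylines(c,[P(W+ring*.019+[0,0,.04])],True,(0,255,0),1)
    for th,col in((1.6,(255,255,0)),(1.8,(0,255,255))):
        for L in lid(th): cv2.polylines(c,[P(L)],True,col,1)
    return c
cv2.imwrite('pics/seat.png',np.hstack([crop(a,285,240,130,150,3),crop(b,225,245,130,150,3)]))
```

```text
[ 0.4672 -0.1731  0.2363] F [-0.053   0.1994 -0.3451] M [ 0.06   -0.0312  0.0471] 0.055469647104153606 [ 0.0055  0.0008 -1.    ]
[-0.6698  0.3392  1.1161  2.0354 -0.3688  0.9856  0.664 ]
```

View pics/seat.png

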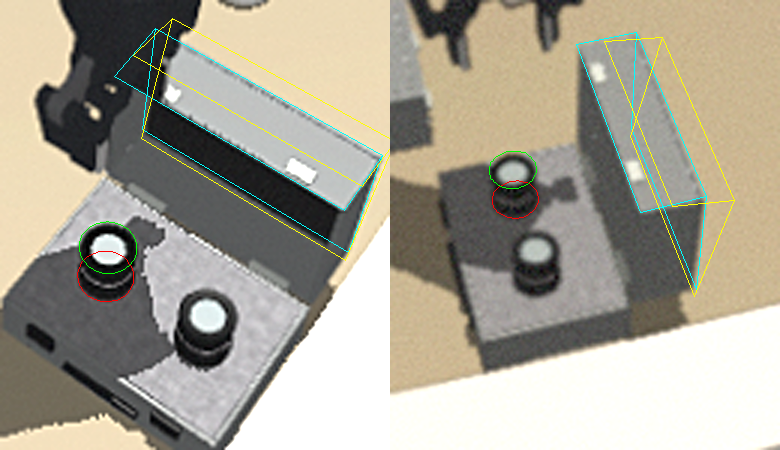

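Both views show the eyepiece standing with its flange on the foam (scene crop (106,262), side crop (514,187), matching the overlay), and the lid at about 1.6 rad. Now the lid.

Request:
carry_out --offset '[[-0.01,0.02,-0.04],[-0.03,0.09,-0.06],[-0.05,0.18,-0.06],[-0.07,0.26,-0.04],[-0.07,0.33,-0.02],[-0.07,0.335,0.06],[-0.07,0.335,0.14],[-0.07,0.335,0.172]]' --turn '[[0,0,0],[0,0,0],[0,0,0],[0,0,0],[0,0,0],[0,0,0],[0,0,0],[0,0,0]]' --hand 1 --force 30

```text
clock: 24.2
tcp_pos: [0.6304, -0.2007, 0.1404]
orientation: [-2.182, -2.247, 0.007]
contact_force: [-0.2, 1.0, -0.1]
grip_width: -0.0
```

```bash
python3 s2.py; python3 -c "
from h import *
print(r.get_obs()['joints'],W+.064*cx-.04*cy);move([.60,-.205,.149],Rd);move([.46,-.205,.149],Rd)"
```

```text
[ 0.6304 -0.2007  0.1404] F [-0.1553  0.9708 -0.1466] M [ 0.0261  0.0191 -0.0031] -4.5705566745560445e-05 [-0.0099  0.0034 -0.9999]
[-0.3488  0.7316  0.8615  1.7112 -0.6385  1.016   0.7739] [ 0.5289 -0.2121  0.046 ]
offset [-0.0067 -0.0613 -0.0166] turn [-0.0066 -0.0025 -0.0003]
offset [ 0.0016 -0.3411 -0.0139] turn [-0.0066 -0.0025 -0.0003]
```

Request:
carry_out --offset '[[-0.005,-0.04,-0.015],[-0.005,-0.07,-0.015],[-0.005,-0.1,-0.015],[-0.004,-0.13,-0.015],[-0.003,-0.16,-0.015],[-0.002,-0.19,-0.015],[-0.001,-0.22,-0.015],[0,-0.25,-0.015]]' --turn '[[-0.006,-0.002,0],[-0.006,-0.002,0],[-0.006,-0.002,0],[-0.006,-0.002,0],[-0.006,-0.002,0],[-0.006,-0.002,0],[-0.006,-0.002,0],[-0.006,-0.002,0]]'

```text
clock: 25.0
tcp_pos: [0.5081, -0.2059, 0.1544]
orientation: [2.183, 2.249, 0.008]
contact_force: [0.8, 0.9, 0.9]
grip_width: -0.0001
```

```bash
cat > lid.py <<'E'
from h import *
exec(open('s2.py').read())
move([.46,-.205,.149],Rd);move([.45,-.205,.110],Rd)
for n in('scene','side'):
    f=grab(n)
    for d in look_for('lid_edge',n)[:3]: print(n,round(d['score'],2),world(f,d['xyz']))
E
python3 lid.py
```

```text
[ 0.5081 -0.2059  0.1544] F [0.7946 0.874  0.9354] M [-0.0234 -0.317  -0.0493] -9.28356876923613e-05 [ 0.0087 -0.0016 -1.    ]
offset [ 0.0047 -0.0962  0.0099] turn [ 0.0058  0.0012 -0.0003]
offset [ 0.0055 -0.1169  0.0878] turn [ 0.0058  0.0012 -0.0003]
scene 0.84 [ 0.3621 -0.0093  0.0721]
scene 0.73 [ 0.4652 -0.2206  0.1433]
side 0.77 [ 0.369  -0.0212  0.0654]
side 0.71 [0.6669 0.1505 0.0266]
side 0.59 [ 0.4853 -0.2557  0.1332]
```

Request:
carry_out --offset '[[0,-0.03,0],[0.002,-0.06,0.005],[0.003,-0.09,0.01],[0.004,-0.11,0.02],[0.004,-0.12,0.035],[0.004,-0.12,0.05],[0.004,-0.12,0.062],[0.004,-0.12,0.07]]' --turn '[[0.005,0,0],[0.005,0,0],[0.005,0,0],[0.005,0,0],[0.005,0,0],[0.005,0,0],[0.005,0,0],[0.005,0,0]]'

```text
clock: 26.0
tcp_pos: [0.4489, -0.2055, 0.1179]
orientation: [2.186, 2.254, -0.003]
contact_force: [-0.4, -0.9, 1.6]
grip_width: 0.0001
```

```bash
python3 lid.py
```

```text
[ 0.4489 -0.2055  0.1179] F [-0.4009 -0.8713  1.6286] M [-0.0248  0.171  -0.0323] 5.485875315605681e-05 [-0.0004 -0.0021 -1.    ]
offset [ 0.0002  0.0221 -0.0622] turn [-0.0003  0.0014  0.0004]
offset [0.0009 0.0022 0.0158] turn [-0.0003  0.0014  0.0004]
scene 0.83 [ 0.4454 -0.2341  0.1042]
scene 0.71 [ 0.3632 -0.0096  0.0702]
side 0.73 [ 0.4684 -0.2585  0.0968]
side 0.7 [ 0.3659 -0.0219  0.0646]
```

Tip at 0.104, pushing with about 1.6 N. Press the rest of the way down until a firm stop is felt.

Request:
carry_out --offset '[[0,0,0.004],[0,0,0.008],[0,0,0.012],[0,0,0.016],[0,0,0.016],[0,0,0.016]]' --turn '[[0,0,0],[0,0,0],[0,0,0],[0,0,0],[0,0,0],[0,0,0]]'

```text
clock: 26.8
tcp_pos: [0.4488, -0.2056, 0.1107]
orientation: [2.187, 2.253, -0.002]
contact_force: [-0.4, 0.1, -0.9]
grip_width: -0.0003
```

```bash
python3 s2.py
```

```text
[ 0.4488 -0.2056  0.1107] F [-0.3984  0.1103 -0.9384] M [-0.0095  0.018   0.0345] -0.00032228898682587113 [ 0.0004 -0.002  -1.    ]
```

Request:
carry_out --offset '[[0,0,0.002],[0,0,0.004],[0,0,0.006],[0,0,0.006]]' --turn '[[0,0,0],[0,0,0],[0,0,0],[0,0,0]]'

```text
clock: 27.2
tcp_pos: [0.449, -0.2057, 0.1097]
orientation: [2.188, 2.254, 0.003]
contact_force: [-8.6, 7.1, 32.6]
grip_width: -0.0001
```

```bash
python3 s2.py
```

```text
[ 0.449  -0.2057  0.1097] F [-8.6099  7.0811 32.5573] M [1.347  1.8681 0.0138] -0.00014837826609114774 [ 0.0015  0.0011 -1.    ]
```

Request:
carry_out --offset '[[0,0,-0.01],[0,0,-0.06],[0,0,-0.14],[0,0,-0.22],[0,0,-0.25],[0,0,-0.25]]' --turn '[[0,0,0],[0,0,0],[0,0,0],[0,0,0],[0,0,0],[0,0,0]]'

```text
clock: 27.8
tcp_pos: [0.45, -0.2056, 0.2344]
orientation: [2.184, 2.252, 0.003]
contact_force: [-0.9, 0.0, -0.1]
grip_width: 0.0003
```

Run:
```python
from h import *
exec(open('s2.py').read())
hg=W+.064*cx-.04*cy
def sil(f,th):
    s,c=np.sin(th),np.cos(th); P=lambda a,u,y:hg-(a*c-u*s)*cx+[0,0,a*s+u*c]+y*cy
    pts=[P(a,u,y) for a in(0,.12) for u in(0,.05) for y in(-.085,.085)]
    pts+=[hg-a*cx+y*cy+[0,0,z] for a in(0,.12) for z in(0,-.046) for y in(-.085,.085)]
    m=np.zeros((420,560),np.uint8); cv2.fillConvexPoly(m,cv2.convexHull(proj(f,pts).astype(np.int32)),1); return m>0
for n in('scene','side'):
    f=grab(n,'end_%s.png'%n)
    for d in outline_of('lid_edge',n)[:3]:
        m=np.array(d['region']); print(n,round(d['score'],2),m.sum(),{th:round(float((m&sil(f,th)).sum()/(m|sil(f,th)).sum()),3) for th in(0,.05,.1,.2,.4)})
    for q in('cleaner_bottle','esd_brush','microscope_base'):
        for d in look_for(q,n)[:1]: print(n,q,world(f,d['xyz']))
```

```text
[ 0.45   -0.2056  0.2344] F [-0.9291  0.0095 -0.1237] M [-0.0451  0.0047  0.0237] 0.0002908030200556892 [ 0.0045 -0.002  -1.    ]
scene 0.96 2689 {0: 0.0, 0.05: 0.0, 0.1: 0.0, 0.2: 0.0, 0.4: 0.0}
scene 0.9 5828 {0: 0.816, 0.05: 0.807, 0.1: 0.798, 0.2: 0.768, 0.4: 0.735}
scene cleaner_bottle [ 0.7652 -0.1119  0.0643]
scene esd_brush [0.4261 0.1858 0.0035]
scene microscope_base [0.5591 0.15   0.0241]
side 0.89 3569 {0: 0.797, 0.05: 0.781, 0.1: 0.769, 0.2: 0.735, 0.4: 0.676}
side 0.73 1272 {0: 0.0, 0.05: 0.0, 0.1: 0.0, 0.2: 0.0, 0.4: 0.0}
side cleaner_bottle [ 0.7664 -0.1081  0.0663]
```

Silhouettes fit best at angle 0, the stop was felt at the closed height, and the bystanders are where they were. Handing in.

```bash
python3 -c "
from bench import r
print(r.hand_in())"
```

```text
the job is handed in; nothing more can be done
None
```

I twisted the right eyepiece out of its tube, stood it in the case's empty well and closed the lid. I handed in at about 28 s of the 72 s allowed; no verdict was reported.

**Eyepiece out:** I drew it out in nine back-and-forth sweeps. At the sweep ends I read up to about 8 N on the tool. A mid-way picture showed the microscope unmoved.

**Eyepiece seated:** It went down to a firm stop, and a picture from each fixed camera showed it standing in the well as predicted. I took no look at it after closing the lid.

**Lid closed:** It met a firm stop with the fingertip at 0.0957 m, against 0.096 m for fully closed. The outlines from both cameras fit angle 0 best.

**Checks that disagreed or came up short:**
- **Wrist camera:** It put the well about 3 mm off the fixed cameras; I went with the fixed cameras and the barrel went in.
- **Joint limits:** The first carry to the case ran joints 2 and 3 close to their limits, so I took a detour to free them.
- **Stop forces:** The presses at the two stops read about 26 N when seating and 32.6 N upward (about 34 N in all) on the lid. Both were through the fingers.
- **Lid outline:** It only tells the angle to about 0.05 rad, so the felt stop is the stronger evidence that it is closed.
- **Bystanders:** The bottle's reading in the scene camera differed by about 17 mm from its first one, when only one side of it may have shown. The side camera's two readings agree within 3 mm. The brush matches in the scene camera; the side camera did not find it at the end.
- **Microscope:** My last position readings of its base shift by a few centimetres as the arm hides more or less of it, so they say little.

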